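# Shut the gate on the tin fire truck and look inside it with the inspection probe

### The arm

A 6-joint arm with a two-finger parallel gripper is mounted at the origin on the work surface. World frame = base frame: x ahead of the robot, y to its left, z up, the work surface at z = 0. Lengths are in m, angles in degrees, forces in N, time in s.
With the tool pointing down it reaches from about 0.35 to 0.85 m from the base axis. Payload 8.1 kg.
Tool frame: the origin (TCP) lies at the very end of the fingers, on their centre line; the grasp point (between the pads) lies behind it (ctrl.grip_depth is the z of the grasp point in the tool frame, in m); z points along the fingers, y is the line along which they close (so a half turn about z gives the same grasp; the last joint's range is limited). The gripper opens to 93 mm and grips with 3 to 60 N. Pads are 15 mm wide; open, the fingers measure 128 mm over their backs; the gripper's body (75 mm by 188 mm) begins 65 mm behind the grasp point.
Start: joints at [-4.893, 7.471, 85.268, -0, 87.261, -4.893], TCP at [0.6, 0, 0.219] pointing down, gripper open.
Joint ranges: [-169.43, 169.43], [-51.17, 129.36], [1.28, 143.12], [-76.62, 256.62], [0, 156.53], [-152.29, 152.29]. Speed limits (degrees/s): [136.94, 136.94, 159.86, 180, 180, 180].

### API

Orientations are given as [roll, pitch, yaw] about the fixed x, y, z axes, in that order (R = Rz(yaw) Ry(pitch) Rx(roll)).
In Python, from plant import ctrl, read_camera, read_state, sign_off gives the robot as it stands (ctrl), with the cameras as plain functions, the readings as plain functions and the job as plain functions.
- The arm moves only by the shell command python3 inch.py [OPENING] [FORCE], which reads ROWS from standard input. ROWS is one flat JSON list of numbers that holds 1 to 8 rows one after another, with no inner brackets; each row has 6 numbers: dx, dy, dz in m, then a rotation vector rx, ry, rz in degrees; each row shifts and turns the commanded pose from where the row before left it, along the tool's axes as they then stand; what a row does not reach is not made up. A row lasts 1/10 s, in which the tool goes at most 0.05 m and 8.59 degrees, less where a joint would pass 70% of its speed; a pose out of reach is approached as far as the arm can. OPENING is the finger opening in m, set as the command begins (- or left out keeps the last). The fingers move at their own pace and stop on an object; FORCE is the grip in N (left out, the last holds). Time passes only in rows, so rows that do not move let the fingers close. It prints the time, the measured TCP pose, the force, the opening and the grip force at its end. Input that does not fit is refused with a message, and nothing moves.
- read_state(): the state, without advancing time (a new reading comes with each control period).
- read_camera(name): name is "scene" or "side" or "wrist"; returns a dict with "pixels" (480x640x3 uint8, red, green, blue), "intrinsics" (3x3 intrinsics, pixels), "eye" and "orientation" of the camera in the world; the wrist camera has in their place "hand_eye" (4x4, takes a point from camera to tool coordinates, whose origin is the TCP and whose axes are the flange's). Camera axes: x right, y down, z forward; pixel columns grow to the right and rows downward; lengths in m; the calibration is good to about 2 mm. A picture is of the moment at which its call begins: read the wrist's pose just before it. There is no depth.
- sign_off(): hands the job in; it is judged then, once.
The state is a dict: "clock": time; "q": joint angles; "joint_vel": joint speeds; "tau": joint torques, N m; "ee_pos": TCP position; "tool_rot": TCP orientation; "ft_force": force on the tool from outside, world axes, zero at the start; "moment": the same for the moment, N m; "opening": finger opening in m; "finger_force": force on a finger pad.
Only numpy, scipy, OpenCV 4.12 (cv2) and the standard library are available. Lean on these libraries where they do the work, as an engineer would, in place of code of your own. Each camera call takes 0.05 s, during which the arm holds its last target. There are 200 camera calls.

### The job

The tin fire truck stands loaded in its bay with its ladder taken off: first swing the little iron gate fully shut so that the truck cannot roll out. Then take the orange-handled inspection probe out of its stand and lower its steel rod straight down through the brass ladder socket on the truck's roof, until the white band on the rod is level with the socket's rim, never touching the truck with rod or gripper and not disturbing the wheel hubs, the wind-up key or the jar. Finish holding the probe there in the gripper, upright, still, and centred in the socket with air all round.

Things in the scene. Friction and masses are not known exactly. Their poses are not given: they have to be found in the camera images.
- bay: Fixed beech tray, 124 mm wide (x), 246 mm long (y), grey felt floor 8 mm above the bench. Inner faces of the long side walls 50 mm from the centre line, tops 35 mm above the bench; back wall at its +y end 42 mm high. Two black iron posts (12 mm square, 81 mm high) stand 118 mm to -y, 54 mm either side; the gate hangs between them. Origin: middle of the underside, on the bench.
- gate (a joint): Angle of the black barred iron gate, rad: 0 fully shut (end stop) across the bay's -y end, growing as it swings outwards, away from the truck, to 1.75. Starts 0.9 to 1.5. Upright pins on the bay's -x side; shut it points from them along the bay's +x, at 1.57 along its -y. Stiff pins: stays where left; 0.5 N at the free end moves it. 7 mm thick, 90 mm long, 14 to 60 mm above the bench.
- gate_hinge (a point): Point on the gate's upright pin axis, 37 mm above the bench, fixed to the bay (44 mm to -x and 118 mm to -y of the bay's origin, in bay axes).
- gate_free_end (a point): Top of the gate's free edge (moves with it; a small brass ball on top beside it), 90 mm from the pin axis, 60 mm above the bench, mid-thickness. Its x axis points along the gate away from the pins, its y axis square to the gate towards the inner face (the truck's side when shut).
- truck: Dented red tin fire truck, loose, 202 mm long, 84 mm wide, on two turning axles (stiff to roll), standing on the felt about in line with the bay; cab (cream roof, 95 mm above the felt) at its -y end, by the gate. Flat red roof 86 mm above the felt with the brass socket on it; hollow below the roof, inner floor 36 mm above the felt. 0.45 kg. Origin: under its middle, on the felt; z up.
- socket (a point): Middle of the rim of the brass ladder socket on the truck's roof: an upright ring 38 mm outside, bore 26 mm, standing 12 mm above the roof; bore 14 mm deep, opening into the hollow body; floor inside 62 mm below the rim. It lies 36 mm to +y of the truck's origin, 106 mm above the bench. z: bore axis, up.
- rack: Fixed stand for the probe: a steel base 90 x 100 mm, two beech cheeks at its +y and -y sides, and a beech top board 70 mm (x) by 96 mm (y), its top 98 mm above the bench, with one 14 mm hole in the middle. Origin: middle of the underside, on the bench.
- probe: Cordless inspection probe, loose, upright in the stand: steel rod 9 mm across and 90 mm long below a round orange handle 26 mm across and 80 mm long (90 to 170 mm above the tip). The handle's lower face rests on the stand's top board, the rod hangs through the hole. 0.11 to 0.18 kg. Origin: the rod's tip, 8 mm above the bench at the start; z runs up the rod to the handle.
- probe_tip (a point): Tip of the rod (the lens), the probe's origin.
- probe_band (a point): Middle of the white band (6 mm wide) round the rod, on the rod's axis, 45 mm above the tip; it is to be level with the socket's rim.
- hub_a: Cast zinc wheel hub, loose, 40 mm across, 14 mm high, lying flat between the robot and the bay. To be left alone. Origin: middle of its underside.
- hub_b: The second zinc wheel hub, the same as the first. To be left alone.
- key: Blue enamel tin wind-up key lying flat beyond the bay, 59 mm long, 48 mm over the bow, 5 mm thick. To be left alone. Origin: underside, between bow and stem.
- jar: Glass jar of spare tabs with a brass cap, 56 mm across, 76 mm high, standing on the bench. To be left alone. It and the stand may trade places. Origin: middle of its underside.

How it is judged:
By the outcome, as a careful person would: the job done as asked, in the order asked, and still so for the second after the job is handed in, while the arm keeps its last pose, push and grip.
It also fails if it takes over 59 s, if anything falls off the work surface, if the arm or the gripper's body presses on something with over 40 N, if the wrist force passes 120 N, or if a joint passes its speed limit or range.

## Working session

There is one attempt and no reset: what is moved stays moved. The work goes in short steps, Python scripts to look and compute and a shell command to move; the robot and the scene stay as the last step left them, time stands still between calls to the robot, and variables do not carry over. Pictures are saved under pics/ and viewed, at most 13 in all, crops included, and the job is handed in when it is done.

```bash
ls; mkdir -p pics; python3 - <<'E'
from plant import ctrl, read_camera, read_state, sign_off
import cv2,numpy as np
print(ctrl.grip_depth)
s=read_state();print(s)
for n in("scene","side","wrist"):
    c=read_camera(n);cv2.imwrite(f"pics/{n}0.png",c["pixels"][:,:,::-1])
    print(n,{k:np.round(v,4).tolist() for k,v in c.items() if k!="pixels"})
E
```

```text
inch.py
pics
plant.py
-0.0188
{'clock': 0.0, 'q': array([-4.89206799e+00,  7.51581347e+00,  8.53307523e+01, -2.87936723e-03,
        8.72616171e+01, -4.89288299e+00]), 'joint_vel': array([-0.01463954, -0.04425605, -0.02797222,  0.09488461,  0.01684562,
       -0.02636626]), 'tau': array([-1.61290725e-03, -5.59853125e+01, -4.91755986e+01,  7.67333270e-02,
        3.59135563e-02, -2.97389461e-04]), 'ee_pos': array([5.99412584e-01, 6.39869345e-05, 2.17565989e-01]), 'tool_rot': array([-1.79891966e+02, -6.36192728e-03,  9.00009493e+01]), 'ft_force': array([-0.50580538, -0.49727607,  0.54663393]), 'moment': array([-0.01456049,  0.03882267, -0.07714485]), 'finger_force': 0.0, 'opening': 0.0927783192295659}
scene {'intrinsics': [[557.5071, 0.0, 326.3227], [0.0, 557.5071, 240.2634], [0.0, 0.0, 1.0]], 'eye': [0.8984, 0.3677, 1.0038], 'orientation': [-152.4795, 0.6487, 137.4448]}
side {'intrinsics': [[510.0432, 0.0, 322.1183], [0.0, 510.0432, 248.2551], [0.0, 0.0, 1.0]], 'eye': [0.0715, -0.5323, 0.8207], 'orientation': [-135.3769, 0.7913, -43.1415]}
wrist {'intrinsics': [[376.591, 0.0, 314.6464], [0.0, 376.591, 234.2223], [0.0, 0.0, 1.0]], 'hand_eye': [[-0.0001, -0.9669, -0.2551, 0.069], [1.0, 0.0, -0.0007, -0.0001], [0.0007, -0.2551, 0.9669, -0.1646], [0.0, 0.0, 0.0, 1.0]]}
```

View pics/scene0.png

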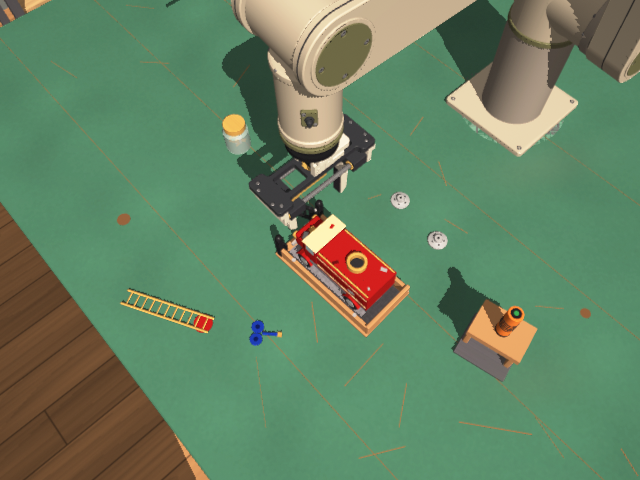

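View pics/side0.png

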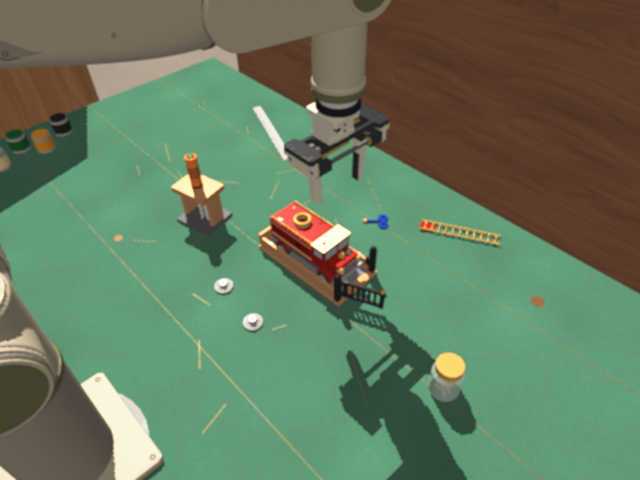

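Scene view: socket ring at about (357,262), probe top (514,314), the jar (236,130), hubs (400,200) and (438,240), key (262,333). Side view: socket (303,220), probe top (192,158), posts (338,288) and (373,258), gate end (383,293), open.

```bash
cat > h.py <<'E'
import numpy as np,cv2
from scipy.spatial.transform import Rotation as R
from plant import ctrl, read_camera, read_state, sign_off
def cam(n):
    s=read_state(); c=read_camera(n)
    if n=="wrist":
        T=np.eye(4);T[:3,:3]=R.from_euler('xyz',s["tool_rot"],degrees=True).as_matrix();T[:3,3]=s["ee_pos"]
        W=T@np.array(c["hand_eye"]);c["Rm"]=W[:3,:3];c["e"]=W[:3,3]
    else: c["Rm"]=R.from_euler('xyz',c["orientation"],degrees=True).as_matrix();c["e"]=np.array(c["eye"])
    return c
def ray(c,uv): return c["Rm"]@np.linalg.solve(c["intrinsics"],[uv[0],uv[1],1.])
def plane(c,uv,z):
    d=ray(c,uv);return c["e"]+d*(z-c["e"][2])/d[2]
def proj(c,p):
    v=c["intrinsics"]@(c["Rm"].T@(np.array(p)-c["e"]));return v[:2]/v[2]
def tri(c1,u1,c2,u2):
    A=[];b=[]
    for c,u in((c1,u1),(c2,u2)):
        d=ray(c,u);d/=np.linalg.norm(d);P=np.eye(3)-np.outer(d,d);A.append(P);b.append(P@c["e"])
    return np.linalg.lstsq(np.vstack(A),np.hstack(b),rcond=None)[0]
def crop(c,x0,y0,x1,y1,k,f): cv2.imwrite(f,cv2.resize(c["pixels"][y0:y1,x0:x1,::-1],None,fx=k,fy=k,interpolation=cv2.INTER_CUBIC))
E
python3 - <<'E'
from h import *
a=cam("scene");b=cam("side")
np.set_printoptions(precision=4,suppress=True)
print("sock",plane(a,(357,262),.106),plane(b,(303,220),.106),tri(a,(357,262),b,(303,220)))
print("probe",plane(a,(515,313),.178),plane(b,(192,157),.178),tri(a,(515,313),b,(192,157)))
print("posts",plane(b,(338,278),.081),plane(b,(373,249),.081),"free",plane(b,(383,291),.062))
print("jar",plane(a,(234,124),.076),"hubs",plane(a,(400,199),.014),plane(a,(438,240),.014),"key",plane(a,(262,333),0))
print("bay back corners",plane(a,(409,287),.042),plane(a,(367,331),.042))
# montage of crops
A=cv2.resize(a["pixels"][190:350,260:420,::-1],(400,400),interpolation=cv2.INTER_CUBIC)
B=cv2.resize(b["pixels"][180:340,240:400,::-1],(400,400),interpolation=cv2.INTER_CUBIC)
cv2.imwrite("pics/m1.png",np.hstack([A,B]))
E
```

```text
sock [0.579  0.0855 0.106 ] [0.5746 0.0773 0.106 ] [0.5778 0.0829 0.1003]
probe [0.4853 0.3386 0.178 ] [0.4857 0.3344 0.178 ] [0.4859 0.3377 0.1767]
posts [ 0.5303 -0.0725  0.081 ] [ 0.6363 -0.0658  0.081 ] free [ 0.5813 -0.1445  0.062 ]
jar [ 0.5348 -0.332   0.076 ] hubs [0.3802 0.0132 0.014 ] [0.394  0.1316 0.014 ] key [0.7735 0.0369 0.    ]
bay back corners [0.5211 0.1681 0.042 ] [0.638  0.1758 0.042 ]
```

View pics/m1.png

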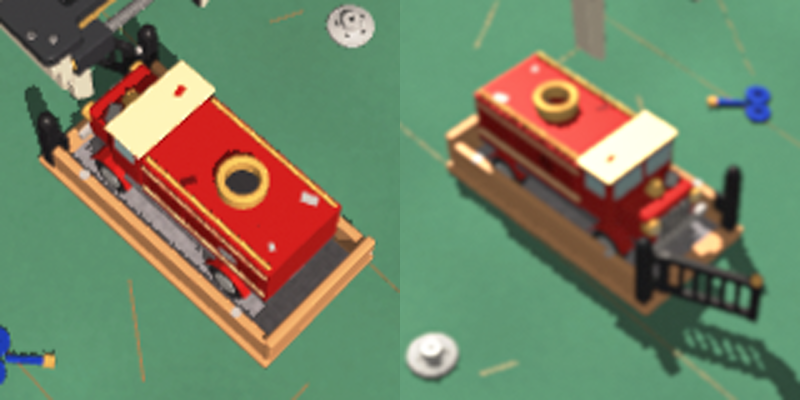

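Crops: gate seen hanging open with its ball at side (383,291), about 1.1 rad open; bay yaw about 3.7°, hinge about (0.539,-0.072). Closing the fingers and going outside the gate.

```bash
echo '[-0.04,-0.0175,0,0,0,0,-0.04,-0.0175,0,0,0,0,-0.04,-0.0175,0,0,0,0,-0.04,-0.0175,0,0,0,0,0,0,0,0,0,0,0,0,0,0,0,0]' | python3 inch.py 0 20; python3 - <<'E'
from h import *
c=cam("wrist");cv2.imwrite("pics/w1.png",c["pixels"][:,:,::-1])
a=cam("scene");b=cam("side")
cv2.imwrite("pics/m2.png",np.hstack([cv2.resize(x["pixels"][y:y+160,z:z+160,::-1],(400,400),interpolation=cv2.INTER_CUBIC) for x,y,z in((a,150,220),(b,200,280))]))
cv2.imwrite("pics/m2.png",np.hstack([cv2.resize(c["pixels"][:,:,::-1],(480,360)),cv2.resize(b["pixels"][220:360,290:410,::-1],(308,360))]))
E
```

```text
clock: 0.85
ee_pos: [0.5297, -0.1607, 0.2186]
tool_rot: [180.0, -0.0, 89.9]
ft_force: [0.1, -0.2, 0.4]
opening: 0.0495
finger_force: 0.0
```

View pics/m2.png

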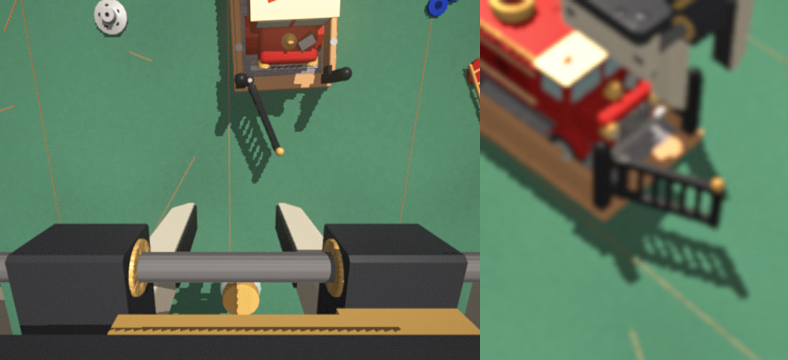

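Wrist view (480 wide half): gate ball at (279,151), posts' tops at (243,79) and (345,73). Measuring precisely.

```bash
echo '[0,0,0,0,0,0,0,0,0,0,0,0,0,0,0,0,0,0,0,0,0,0,0,0]' | python3 inch.py ; python3 - <<'E'
from h import *
c=cam("wrist");hsv=cv2.cvtColor(c["pixels"],cv2.COLOR_RGB2HSV)
m=cv2.inRange(hsv,(12,100,120),(30,255,255));sub=np.zeros_like(m);sub[185:215,355:390]=m[185:215,355:390]
ys,xs=np.nonzero(sub);u=(xs.mean(),ys.mean());ball=plane(c,u,.064);print(u,len(xs),"ball",ball.round(4))
k=4/3
pl=plane(c,(243*k,79*k),.081);pr=plane(c,(345*k,73*k),.081)
print("posts",pl.round(4),pr.round(4),np.linalg.norm(pl-pr))
h=plane(c,(250*k,80*k),.06);print("hinge",h.round(4))
d=ball-h;print("len",np.linalg.norm(d[:2]),"phi",np.degrees(np.arctan2(-d[1],d[0])))
print(read_state()["opening"])
E
```

```text
clock: 1.4
ee_pos: [0.5301, -0.1596, 0.2186]
tool_rot: [-180.0, -0.0, 90.0]
ft_force: [-0.6, 1.1, -0.5]
opening: 0.0059
finger_force: 0.0
(np.float64(372.09), np.float64(202.71)) 100 ball [ 0.5791 -0.1468  0.064 ]
posts [ 0.5369 -0.0689  0.081 ] [ 0.6398 -0.0631  0.081 ] 0.1030740749943565
hinge [ 0.545  -0.0684  0.06  ]
len 0.08552601053189623 phi 66.5226297568121
0.0024210750802148746
```

```bash
echo '[0,0,0.045,0,0,0,0,0,0.045,0,0,0,0,0,0.045,0,0,0,0,0,0.043,0,0,0,0,0,0,0,0,0,0,0,0,0,0,0]' | python3 inch.py && echo '[0.008,0.0115,0,0,0,0,0.008,0.0115,0,0,0,0,0.0063,0.010,0,0,0,0,0.0063,0.010,0,0,0,0,0.0082,0.007,0,0,0,0,0.0082,0.007,0,0,0,0,0,0,0,0,0,0]' | python3 inch.py && echo '[0.0082,0.0037,0,0,0,0,0.0082,0.0037,0,0,0,0,0.008,0.0015,0,0,0,0,0.006,0.0015,0,0,0,0,0,0,0,0,0,0]' | python3 inch.py
python3 - <<'E'
from h import *
c=cam("wrist");b=cam("side")
cv2.imwrite("pics/m3.png",np.hstack([cv2.resize(c["pixels"][:,:,::-1],(480,360)),cv2.resize(b["pixels"][220:360,290:410,::-1],(308,360))]))
E
```

```text
clock: 2.05
ee_pos: [0.5296, -0.1598, 0.0408]
tool_rot: [-179.9, -0.0, 90.0]
ft_force: [0.8, 0.0, -0.1]
opening: 0.0006
finger_force: 0.0
clock: 2.75
ee_pos: [0.5878, -0.1135, 0.0405]
tool_rot: [180.0, -0.0, 90.1]
ft_force: [-0.1, 0.3, -0.0]
opening: 0.0005
finger_force: 0.0
clock: 3.25
ee_pos: [0.5974, -0.0835, 0.0406]
tool_rot: [-180.0, -0.0, 90.1]
ft_force: [0.1, -0.9, 0.3]
opening: 0.0008
finger_force: 0.0
```

View pics/m3.png

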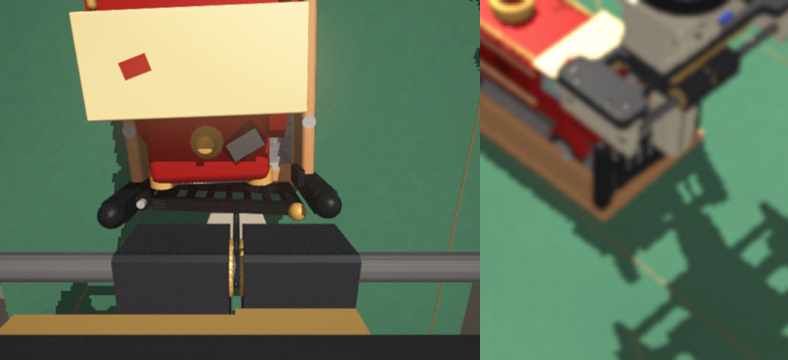

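The gate ball is at (297,211), nearly in line between the posts. I'll push on gently until the end stop is felt.

```bash
for i in 1; do echo '[0.002,0,0,0,0,0,0.002,0,0,0,0,0,0,0,0,0,0,0,0,0,0,0,0,0]' | python3 inch.py; done; echo '[0.002,0,0,0,0,0,0,0,0,0,0,0,0,0,0,0,0,0]' | python3 inch.py; echo '[0.002,0,0,0,0,0,0,0,0,0,0,0,0,0,0,0,0,0]' | python3 inch.py
```

```text
clock: 3.75
ee_pos: [0.5973, -0.0806, 0.0406]
tool_rot: [-180.0, -0.0, 90.0]
ft_force: [-0.8, -1.3, 0.2]
opening: -0.0001
finger_force: 0.0
clock: 4.05
ee_pos: [0.5974, -0.0785, 0.0406]
tool_rot: [-180.0, -0.0, 90.0]
ft_force: [-0.8, -0.7, 0.1]
opening: 0.0003
finger_force: 0.1
clock: 4.35
ee_pos: [0.5974, -0.0777, 0.0407]
tool_rot: [180.0, 0.1, 90.0]
ft_force: [0.8, -6.3, -0.6]
opening: 0.0005
finger_force: 2.9
```

```bash
echo '[0.0015,0,0,0,0,0,0,0,0,0,0,0,0,0,0,0,0,0]' | python3 inch.py; echo '[-0.003,0,0,0,0,0,-0.02,0,0,0,0,0,-0.03,0,0,0,0,0,0,0,-0.045,0,0,0,0,0,-0.045,0,0,0,0,0,-0.045,0,0,0,0,0,-0.045,0,0,0,0,0,0,0,0,0]' | python3 inch.py 0.06
python3 - <<'E'
from h import *
c=cam("wrist");b=cam("side")
cv2.imwrite("pics/m4.png",np.hstack([cv2.resize(c["pixels"][:,:,::-1],(480,360)),cv2.resize(b["pixels"][220:360,290:410,::-1],(308,360))]))
E
```

```text
clock: 4.65
ee_pos: [0.5975, -0.0776, 0.0407]
tool_rot: [180.0, 0.2, 90.0]
ft_force: [0.1, -11.1, -1.7]
opening: 0.0003
finger_force: 5.6
clock: 5.45
ee_pos: [0.6012, -0.1289, 0.2297]
tool_rot: [179.3, 0.2, 90.0]
ft_force: [0.3, 0.3, -0.2]
opening: 0.0584
finger_force: 0.0
```

View pics/m4.png

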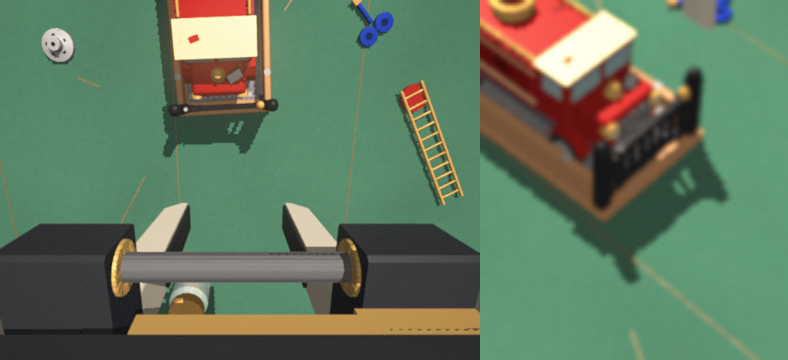

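The gate stands closed between the posts (ball at (260,104) beside the right post), truck undisturbed. Now to the probe.

```bash
echo '[0.04,-0.011,-0.01,0,0,0,0.04,-0.011,-0.01,0,0,0,0.04,-0.011,-0.01,0,0,0,0.04,-0.011,-0.01,0,0,0,0.04,-0.011,0,0,0,0,0.04,-0.011,0,0,0,0,0.04,-0.011,0,0,0,0,0.04,-0.011,0,0,0,0]' | python3 inch.py 0.06; echo '[0.04,-0.011,0,0,0,0,0.04,-0.011,0,0,0,0,0.02,-0.005,0,0,0,0,0,0,0,0,0,0,0,0,0,0,0,0]' | python3 inch.py
python3 - <<'E'
from h import *
c=cam("wrist");a=cam("scene");b=cam("side")
for n,x in(("w",c),("sc",a),("si",b)):
    hsv=cv2.cvtColor(x["pixels"],cv2.COLOR_RGB2HSV);m=cv2.inRange(hsv,(4,170,90),(14,255,255))
    N,l,st,ce=cv2.connectedComponentsWithStats(m)
    print(n,[(ce[i].round(1).tolist(),st[i].tolist()) for i in range(1,N) if st[i][4]>40])
cv2.imwrite("pics/m5.png",np.hstack([cv2.resize(c["pixels"][:,:,::-1],(480,360)),cv2.resize(b["pixels"][130:250,140:240,::-1],(300,360))]))
E
```

```text
clock: 6.35
ee_pos: [0.5076, 0.1933, 0.2581]
tool_rot: [-179.8, 0.0, 90.0]
ft_force: [0.3, 1.3, -0.2]
opening: 0.0599
finger_force: 0.0
clock: 6.85
ee_pos: [0.4815, 0.2917, 0.2586]
tool_rot: [-179.8, 0.1, 90.1]
ft_force: [-0.2, -0.5, 0.2]
opening: 0.0598
finger_force: 0.0
w [([320.4, 171.5], [302, 151, 39, 42, 647]), ([373.9, 399.4], [372, 378, 3, 42, 44]), ([379.3, 402.8], [378, 379, 12, 41, 51])]
sc [([367.8, 250.1], [344, 229, 51, 44, 75]), ([342.3, 274.4], [317, 252, 52, 46, 119]), ([507.9, 322.8], [496, 306, 27, 30, 325])]
si [([193.5, 171.8], [186, 157, 15, 30, 257]), ([290.5, 230.9], [272, 218, 38, 27, 54]), ([427.5, 226.0], [420, 221, 15, 10, 67])]
```

View pics/m5.png

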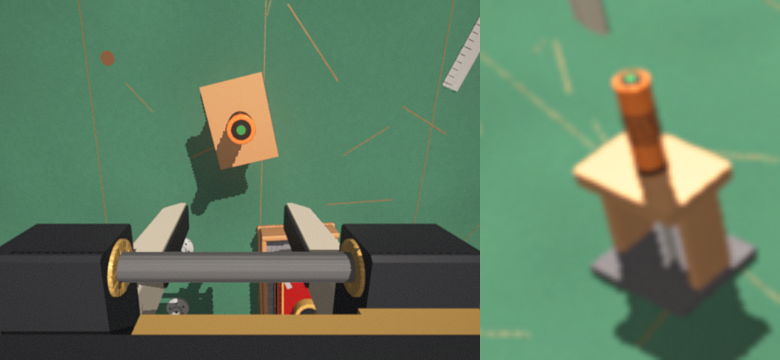

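Wrist view: stand board centred near (239,120), probe's green top dot at (241,130).

```bash
python3 - <<'E'
from h import *
c=cam("wrist");s=read_state();k=4/3
print("w",plane(c,(241*k,130*k),.178).round(4))
print("board",[plane(c,(x*k,y*k),.098).round(4).tolist() for x,y in((201,88),(262,72),(278,155),(221,168))])
b=cam("side");a=cam("scene")
print(plane(a,(516,312),.178).round(4),plane(b,(140+632/3-160,130+79/3),.178).round(4),s["ee_pos"])
E
```

```text
w [0.4866 0.3355 0.178 ]
board [[0.4435, 0.3737, 0.098], [0.5106, 0.3903, 0.098], [0.5313, 0.2985, 0.098], [0.4643, 0.2829, 0.098]]
[0.4829 0.3386 0.178 ] [0.485  0.3385 0.178 ] [0.48268055 0.29074752 0.26015616]
```

```bash
echo '[0.023,0.002,0,0,0,0,0.0225,0.0025,0,0,0,0,0,0,0,0,0,0,0,0,0.04,0,0,0,0,0,0.04,0,0,0,0,0,0.03,0,0,0,0,0,0.021,0,0,0,0,0,0,0,0,0]' | python3 inch.py; echo '[0,0,0,0,0,0,0,0,0,0,0,0,0,0,0,0,0,0,0,0,0,0,0,0,0,0,0,0,0,0,0,0,0,0,0,0,0,0,0,0,0,0]' | python3 inch.py 0 30
```

```text
clock: 7.95
ee_pos: [0.4847, 0.3351, 0.1256]
tool_rot: [-179.7, 0.2, 90.0]
ft_force: [0.5, -0.4, -0.3]
opening: 0.0604
finger_force: 0.0
clock: 8.65
ee_pos: [0.4873, 0.3377, 0.1306]
tool_rot: [179.9, -0.0, 90.0]
ft_force: [-1.2, -1.0, 6.2]
opening: 0.0255
finger_force: 30.0
```

```bash
echo '[0,0,-0.01,0,0,0,0,0,-0.02,0,0,0,0,0,-0.03,0,0,0,0,0,-0.03,0,0,0,0,0,-0.03,0,0,0,0,0,-0.02,0,0,0,0,0,0,0,0,0,0,0,0,0,0,0]' | python3 inch.py; echo '[0,0,0,0,0,0,0,0,0,0,0,0,0,0,0,0,0,0]' | python3 inch.py 
python3 - <<'E'
from h import *
a=cam("scene");b=cam("side")
A=cv2.resize(a["pixels"][240:400,440:600,::-1],(400,400),interpolation=cv2.INTER_CUBIC)
B=cv2.resize(b["pixels"][100:260,120:280,::-1],(400,400),interpolation=cv2.INTER_CUBIC)
cv2.imwrite("pics/m6.png",np.hstack([A,B]))
E
```

```text
clock: 9.45
ee_pos: [0.4869, 0.3374, 0.2693]
tool_rot: [-180.0, 0.0, 90.0]
ft_force: [-0.3, -0.6, -2.0]
opening: 0.0256
finger_force: 30.0
clock: 9.75
ee_pos: [0.4864, 0.3371, 0.2681]
tool_rot: [-179.9, 0.1, 90.0]
ft_force: [0.7, 0.5, -1.6]
opening: 0.0256
finger_force: 30.0
```

View pics/m6.png

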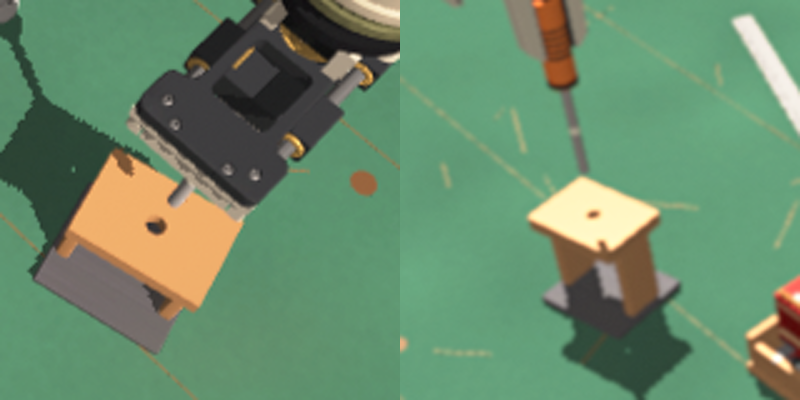

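Both crops show the probe held clear above the stand; tip at scene (510.4,321.2), side (194.8,168.8), upright by eye. Moving to view the socket from the wrist.

```bash
echo '[-0.04,0.012,0,0,0,0,-0.04,0.012,0,0,0,0,-0.04,0.012,0,0,0,0,-0.04,0.012,0,0,0,0,-0.04,0.012,0,0,0,0,-0.04,0.012,0,0,0,0,-0.04,0.012,0,0,0,0,-0.03,0.007,0,0,0,0]' | python3 inch.py; echo '[0,0,0,0,0,0,0,0,0,0,0,0,0,0,0,0,0,0,0,0,0,0,0,0]' | python3 inch.py 
python3 - <<'E'
from h import *
c=cam("wrist");print(read_state()["ee_pos"])
np.save("w7.npy",c["pixels"])
cv2.imwrite("pics/w7.png",cv2.resize(c["pixels"][60:300,180:440,::-1],None,fx=2.5,fy=2.5,interpolation=cv2.INTER_CUBIC))
E
```

```text
clock: 10.65
ee_pos: [0.5783, 0.0249, 0.2695]
tool_rot: [180.0, 0.0, 89.9]
ft_force: [1.0, -0.2, -1.1]
opening: 0.0256
finger_force: 30.0
clock: 11.05
ee_pos: [0.5777, 0.0287, 0.2697]
tool_rot: [-180.0, -0.0, 90.1]
ft_force: [-0.5, 0.7, -0.9]
opening: 0.0257
finger_force: 30.0
[0.57777657 0.02863953 0.26973778]
```

View pics/w7.png

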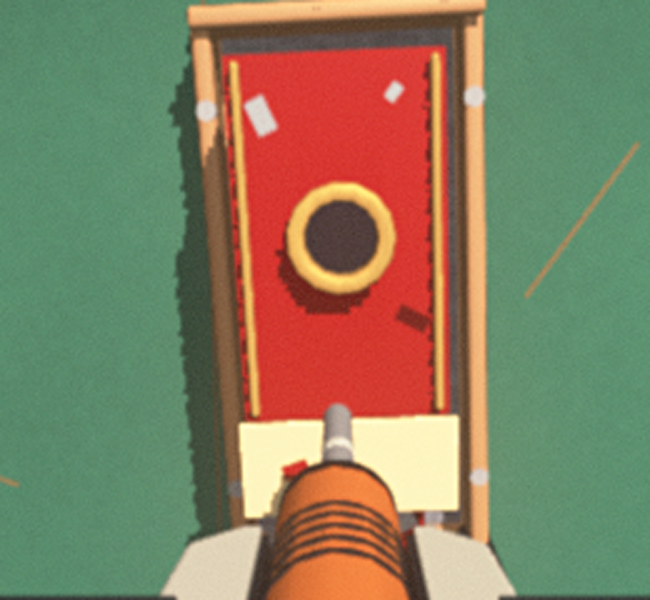

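Ring centred at crop (341,237), i.e. pixel (316.4,154.8); rod tip at crop (337,408), band at (338,442).

```bash
python3 - <<'E'
from h import *
c=cam("wrist");s=read_state();p=s["ee_pos"]
hsv=cv2.cvtColor(c["pixels"],cv2.COLOR_RGB2HSV)
m=cv2.inRange(hsv,(14,90,90),(32,255,255));x=np.zeros_like(m);x[125:185,285:350]=m[125:185,285:350]
N,l,st,ce=cv2.connectedComponentsWithStats(x);i=1+np.argmax(st[1:,4]);ct,h=cv2.findContours((l==i).astype(np.uint8),cv2.RETR_CCOMP,cv2.CHAIN_APPROX_NONE)
for q in ct:
    if len(q)>30:
        e=cv2.fitEllipse(q);print(e,plane(c,e[0],.106).round(4), "size mm",e[1][0]/376.6*(c["e"][2]-.106)*1e3)
    
Rt=R.from_euler('xyz',s["tool_rot"],degrees=True).as_matrix()
for z in(.1226,.0776,.0326): print(z,proj(c,p+Rt@[0,0,z]).round(1))
a=cam("scene");b=cam("side")
print("tip pred",proj(a,p+Rt@[0,0,.1226]),proj(b,p+Rt@[0,0,.1226]))
print("wrist obs tip",(337/2.5+180,408/2.5+60),"band",(338.5/2.5+180,442/2.5+60))
# rod edges per row
g=c["pixels"]
v=hsv[...,1]
for r in range(222,246,3): print(r,v[r,305:326].tolist())
E
```

```text
((315.8651428222656, 154.65721130371094), (41.96338653564453, 43.588741302490234), 15.799968719482422) [0.5785 0.0813 0.106 ] size mm 36.58452192284233
((316.0406494140625, 154.21829223632812), (29.228212356567383, 29.50800895690918), 103.17960357666016) [0.5786 0.0817 0.106 ] size mm 25.48174168012026
0.1226 [315. 226.]
0.0776 [315.  241.8]
0.0326 [315.  264.1]
tip pred [335.75706202 229.95100805] [319.70286207 215.74864992]
wrist obs tip (314.8, 223.2) band (315.4, 236.8)
222 [197, 197, 192, 201, 199, 190, 163, 110, 60, 44, 45, 68, 91, 133, 178, 201, 200, 197, 195, 193, 200]
225 [198, 195, 200, 192, 170, 82, 38, 35, 35, 37, 37, 33, 34, 30, 45, 117, 183, 206, 202, 200, 206]
228 [100, 102, 107, 108, 110, 58, 37, 42, 40, 39, 32, 33, 38, 34, 37, 70, 57, 50, 53, 52, 54]
231 [62, 63, 58, 73, 98, 55, 40, 41, 35, 35, 35, 38, 34, 35, 31, 69, 72, 63, 65, 58, 64]
234 [61, 60, 63, 89, 92, 51, 36, 42, 43, 39, 37, 42, 37, 36, 28, 60, 79, 63, 63, 59, 60]
237 [57, 61, 66, 90, 78, 51, 50, 39, 44, 39, 32, 29, 29, 29, 31, 47, 73, 69, 60, 61, 61]
240 [63, 64, 69, 86, 60, 46, 43, 33, 36, 37, 34, 34, 34, 35, 39, 52, 56, 59, 63, 63, 63]
243 [61, 61, 69, 88, 60, 47, 44, 44, 40, 37, 35, 38, 37, 37, 35, 41, 62, 65, 62, 63, 60]
```

```bash
echo '[0.0200,0.0004,0,0,0,0,0.0200,0.0004,0,0,0,0,0.0129,0,0,0,0,0,0,0,0,0,0,0,0,0,0.01,0,0,0,0,0,0.009,0,0,0,0,0,0,0,0,0,0,0,0,0,0,0]' | python3 inch.py; echo '[0,0,0,0,0,0,0,0,0,0,0,0,0,0,0,0,0,0]' | python3 inch.py 
python3 - <<'E'
from h import *
a=cam("scene");b=cam("side");p=read_state()["ee_pos"];print(p)
t=p-[0,0,.1226];print("tip pred",proj(a,t),proj(b,t),"band",proj(a,t+[0,0,.045]),proj(b,t+[0,0,.045]))
s=[.5786,.0815,.106];print("sock pred",proj(a,s),proj(b,s))
A=cv2.resize(a["pixels"][220:300,315:395,::-1],(400,400),interpolation=cv2.INTER_CUBIC)
B=cv2.resize(b["pixels"][170:250,260:340,::-1],(400,400),interpolation=cv2.INTER_CUBIC)
cv2.imwrite("pics/m8.png",np.hstack([A,B]))
E
```

```text
clock: 12.05
ee_pos: [0.5783, 0.0797, 0.2498]
tool_rot: [-179.9, 0.0, 90.0]
ft_force: [-0.3, -0.3, -1.2]
opening: 0.0258
finger_force: 30.0
clock: 12.35
ee_pos: [0.5789, 0.0803, 0.2511]
tool_rot: [180.0, -0.0, 90.0]
ft_force: [-0.4, 0.4, -0.4]
opening: 0.0255
finger_force: 30.0
[0.57883847 0.08030532 0.2509096 ]
tip pred [355.48997863 254.53250079] [303.12247714 210.29005528] band [356.43232691 242.72819028] [302.21430385 193.27499946]
sock pred [355.61292128 260.39484836] [303.08783426 218.1245978 ]
```

View pics/m8.png

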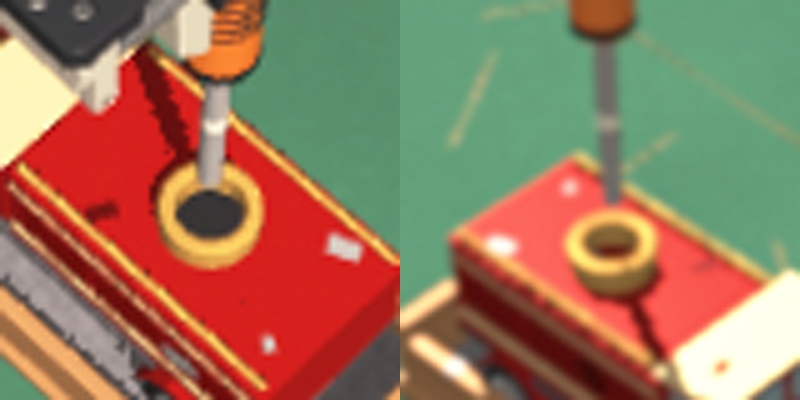

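Both views: rod hangs above the ring, tip at scene crop (209,183), side (613,203); ring centres (210,207) and (611,238). Lateral agreement is good; checking the height of band against rim more closely by numbers.

```bash
python3 - <<'E'
from h import *
a=cam("scene");b=cam("side");c=cam("wrist");p=read_state()["ee_pos"];print(p)
Rt=R.from_euler('xyz',read_state()["tool_rot"],degrees=True).as_matrix()
print("wrist pred front tip/band",proj(c,p+Rt@[.0045,0,.1226]),proj(c,p+Rt@[.0045,0,.0776]), "handle low front",proj(c,p+Rt@[.013,0,.0326]))
# image profiles along rod in each view (value channel) for band location; saturation for ends
def prof(cc,z0,z1,off,n=41):
    zs=np.linspace(z0,z1,n);o=[]
    for z in zs:
        u=proj(cc,p+Rt@[0,0,z])+off
        o.append(cv2.getRectSubPix(cc["pixels"],(1,1),(float(u[0]),float(u[1])))[0,0].tolist())
    return zs,o
for n,cc,off in(("scene",a,(1.3,0)),("side",b,(-.8,0))):
    print(n)
    for z,q in zip(*prof(cc,.02,.14,np.array(off))): print(round(z*1e3),q,end=" | ")
print()
print("wrist")
for r in range(214,258): print(r,c["pixels"][r,315].tolist(),end=" | ")
E
```

```text
[0.5787529  0.08036514 0.25074721]
wrist pred front tip/band [314.94639619 220.24862358] [314.9586892  235.06878884] handle low front [314.97791911 241.24578693]
scene
20 [172, 87, 44] | 23 [235, 117, 48] | 26 [160, 80, 45] | 29 [233, 124, 50] | 32 [249, 132, 50] | 35 [249, 132, 50] | 38 [249, 132, 50] | 41 [249, 133, 50] | 44 [247, 131, 50] | 47 [232, 119, 47] | 50 [168, 84, 40] | 53 [88, 66, 54] | 56 [132, 114, 102] | 59 [173, 157, 146] | 62 [188, 175, 165] | 65 [189, 176, 165] | 68 [190, 176, 166] | 71 [189, 176, 165] | 74 [188, 174, 165] | 77 [188, 174, 164] | 80 [202, 188, 174] | 83 [227, 216, 197] | 86 [250, 245, 227] | 89 [238, 228, 207] | 92 [204, 191, 177] | 95 [188, 173, 164] | 98 [188, 174, 163] | 101 [189, 174, 164] | 104 [188, 175, 165] | 107 [189, 176, 166] | 110 [190, 176, 166] | 113 [191, 176, 166] | 116 [190, 176, 166] | 119 [190, 176, 165] | 122 [189, 175, 165] | 125 [189, 174, 163] | 128 [192, 173, 157] | 131 [185, 158, 127] | 134 [131, 111, 87] | 137 [60, 54, 49] | 140 [58, 53, 53] | side
20 [164, 84, 38] | 23 [163, 82, 36] | 26 [164, 83, 36] | 29 [163, 83, 36] | 
[... 1006 characters left out ...]
79, 164, 156] | 226 [183, 169, 160] | 227 [180, 165, 158] | 228 [181, 166, 157] | 229 [177, 164, 155] | 230 [182, 168, 160] | 231 [181, 167, 157] | 232 [180, 165, 157] | 233 [180, 164, 155] | 234 [198, 182, 171] | 235 [234, 224, 200] | 236 [248, 240, 223] | 237 [244, 236, 214] | 238 [200, 183, 167] | 239 [175, 163, 152] | 240 [179, 166, 158] | 241 [184, 169, 159] | 242 [179, 164, 158] | 243 [154, 141, 135] | 244 [84, 74, 69] | 245 [73, 45, 35] | 246 [149, 79, 49] | 247 [229, 116, 60] | 248 [239, 124, 58] | 249 [239, 130, 64] | 250 [237, 126, 62] | 251 [235, 123, 55] | 252 [237, 125, 61] | 253 [238, 127, 61] | 254 [238, 126, 61] | 255 [239, 130, 65] | 256 [237, 126, 60] | 257 [240, 129, 62] |
```

```bash
echo '[0.0015,0,0,0,0,0,0,0,0,0,0,0,0,0,0.01,0,0,0,0,0,0.01,0,0,0,0,0,0.01,0,0,0,0,0,0.007,0,0,0,0,0,0,0,0,0,0,0,0,0,0,0]' | python3 inch.py
python3 - <<'E'
from h import *
P=[]
for i in range(8): c=cam("wrist");P.append(read_state()["ee_pos"])
P=np.array(P);p=P.mean(0);print(p,P.std(0));c["e"]=c["e"]-P[-2]+p
a=cam("scene");b=cam("side")
Rt=R.from_euler('xyz',[180,0,90],degrees=True).as_matrix()
s=np.array([.5788,.082,.106])
for n,cc in(("w",c),("scene",a),("side",b)):
    print(n,"sock pred",proj(cc,s),"axis@rim pred",proj(cc,[p[0],p[1],.106]))
    hsv=cv2.cvtColor(cc["pixels"],cv2.COLOR_RGB2HSV);m=cv2.inRange(hsv,(14,100,80),(32,255,255))
    u=proj(cc,s).astype(int);x=np.zeros_like(m);r=28 if n=="w" else 14;x[u[1]-r:u[1]+r,u[0]-r:u[0]+r]=m[u[1]-r:u[1]+r,u[0]-r:u[0]+r]
    ys,xs=np.nonzero(x);print("  yellow bbox",xs.min(),xs.max(),ys.min(),ys.max())
f=lambda cc,r,k:cv2.resize(cc["pixels"][(t:=proj(cc,s).astype(int))[1]-r:t[1]+r,t[0]-r:t[0]+r,::-1],(k,k),interpolation=cv2.INTER_CUBIC)
for n,cc,r in(("w",c,26),("s",a,26),("d",b,26)): print(n,proj(cc,s).astype(int)-r,"scale",266/(2*r))
cv2.imwrite("pics/m9.png",np.hstack([f(c,26,266),f(a,26,266),f(b,26,266)]))
E
```

```text
clock: 13.4
ee_pos: [0.5785, 0.0818, 0.2133]
tool_rot: [-180.0, 0.0, 90.0]
ft_force: [0.6, 0.2, -1.0]
opening: 0.0256
finger_force: 30.0
[0.57898499 0.08183464 0.21414886] [8.80712390e-05 1.73180162e-05 1.57633630e-04]
w sock pred [314.64969419 230.20001862] axis@rim pred [314.89737531 230.41464369]
  yellow bbox 290 338 205 248
scene sock pred [355.72698818 260.64981633] axis@rim pred [355.58765385 260.65216657]
  yellow bbox 341 368 246 273
side sock pred [303.00054053 217.96495575] axis@rim pred [303.11905877 217.96186945]
  yellow bbox 290 316 203 230
w [288 204] scale 5.115384615384615
s [329 234] scale 5.115384615384615
d [277 191] scale 5.115384615384615
```

View pics/m9.png

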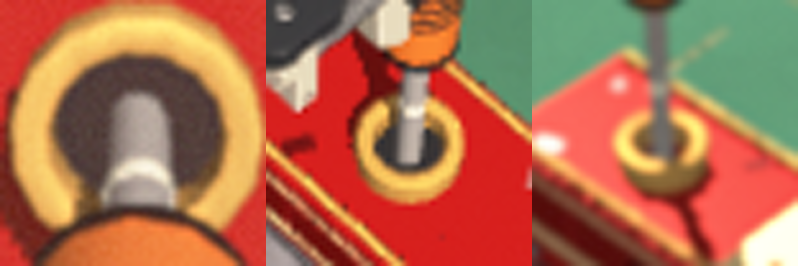

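Wrist: rod (137) and ring (136–138) centred sideways in the bore; scene: rod 410 against ring 409.5; side: 660 against 660.5. Descending to band level.

```bash
echo '[0.0005,0,0.008,0,0,0,0,0,0.008,0,0,0,0,0,0.008,0,0,0,0,0,0.0065,0,0,0,0,0,0,0,0,0,0,0,0,0,0,0,0,0,0,0,0,0,0,0,0,0,0,0]' | python3 inch.py
python3 - <<'E'
from h import *
P=[]
for i in range(6): c=cam("wrist");P.append(read_state()["ee_pos"])
p=np.mean(P,0);print(p,"band z",p[2]-.0776)
a=cam("scene");b=cam("side");s=np.array([.579,.082,.106])
f=lambda cc,r,k:cv2.resize(cc["pixels"][(t:=proj(cc,s).astype(int))[1]-r:t[1]+r,t[0]-r:t[0]+r,::-1],(k,k),interpolation=cv2.INTER_CUBIC)
for n,cc in(("s",a),("d",b)): print(n,proj(cc,s).astype(int)-20,"band front pred",proj(cc,[p[0],p[1],p[2]-.0776]+.0045*np.append((v:=(cc["e"]-s)[:2])/np.linalg.norm(v),0)))
cv2.imwrite("pics/m10.png",np.hstack([f(a,20,400),f(b,20,400)]))
E
```

```text
clock: 14.7
ee_pos: [0.579, 0.0824, 0.1837]
tool_rot: [179.9, -0.0, 90.0]
ft_force: [-0.1, 0.6, -1.8]
opening: 0.0257
finger_force: 30.0
[0.57887664 0.08232766 0.18345106] band z 0.10585105614972082
s [335 240] band front pred [355.63377706 263.11302698]
d [283 197] band front pred [303.00448626 219.36537998]
```

View pics/m10.png

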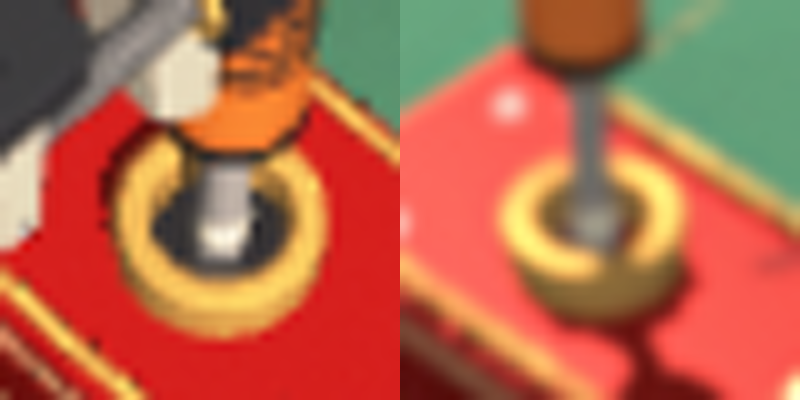

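Scene: band at (225,230), ring centred about (221,214); side: band (595,217), ring about (592,208). The rod is centred with air all round; the band is perhaps 1–2 mm high, so I lower it by 1 mm.

```bash
echo '[0,0,0.001,0,0,0,0,0,0,0,0,0,0,0,0,0,0,0,0,0,0,0,0,0,0,0,0,0,0,0,0,0,0,0,0,0]' | python3 inch.py && python3 -c "
from plant import ctrl, read_camera, read_state, sign_off
print(sign_off())"
```

```text
clock: 15.7
ee_pos: [0.5787, 0.0823, 0.1822]
tool_rot: [180.0, -0.0, 90.0]
ft_force: [-0.2, -0.9, -1.4]
opening: 0.0254
finger_force: 30.0
the job is handed in; nothing more can be done
None
```

I swung the gate shut onto its end stop and handed the job in at 15.7 s, with the probe held upright and still, centred in the socket to about 1 mm and its band level with the rim to within about 2 mm. I saw no contact with the truck, and nothing else was disturbed.

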